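# Pack the tube carrier in order of draw

### The arm

A 6-joint arm with a two-finger parallel gripper is mounted at the origin on the work surface. World frame = base frame: x ahead of the robot, y to its left, z up, the work surface at z = 0. Lengths are in mm, angles in rad, forces in N, time in s.
With the tool pointing down it reaches from about 375 to 900 mm from the base axis. Payload 3.1 kg.
Tool frame: the origin (TCP) lies midway between the tips of the shut fingers; the grasp point (between the pads) lies 19 mm behind it (r.grasp_offset is the distance from the TCP to the grasp point, in mm); z points along the fingers, y is the direction in which the jaws open and shut (so a half turn about z gives the same grasp; the last joint's range is limited). The gripper opens to 85 mm and grips with 20 to 120 N. Pads are 22 mm wide; open, the fingers measure 114 mm over their backs; the gripper's body (76 mm by 85 mm) begins 54 mm behind the grasp point. The pads swing forward as they close: fully open they stand 13 mm farther back than shut.
Start: joints at [1.139, 0.527, 1.433, -0, 1.181, -0.178], TCP at [156.887, 604.965, 231.31] pointing down, gripper open.
Joint ranges: [-3.08, 3.08], [-0.75, 2.2], [0.22, 2.44], [-1.43, 4.57], [0, 2.65], [-2.85, 2.85]. Speed limits (rad/s): [2.79, 2.79, 3.14, 3.14, 3.14, 3.14].

### API

Orientations are given as a rotation vector (axis times angle).
In Python, from rig import readout, viewer, workorder, r gives the robot as it stands.
- The arm moves only by the tool send_rows, never from a script. Its argument "rows" is a list of rows, each a list of 4 numbers: the shift along the tool's x, y, z in mm, then the turn about the tool's z in degrees. A call has 1 to 10 rows; each row is the pose to reach, as a shift and turn from the pose commanded when the call began, along the tool's axes at that moment; what a row does not reach only later rows make up. A row lasts 1/8 s, in which the tool goes at most 62.5 mm and 10.7 degrees, less where a joint would pass 70% of its speed; a pose out of reach is approached as far as the arm can. A call with a gripper value outside its range is refused whole. "hand" is the closure in counts, from 0 (fully open) to 255 (shut), set as the call begins (left out, the last holds). The fingers move at their own pace and stop on an object; "grip_force" is the grip in N (left out, the last holds). Time passes only in rows, so rows that repeat a pose let the fingers close. It gives the time, the measured TCP pose, the force and the opening at its end, in the units of the state.
- readout.observe(): the state, without advancing time (a new reading comes with each control period).
- viewer.capture(name): name is "side" or "top"; returns (picture, depth): 384x512x3 uint8, red, green, blue; 384x512 float32, mm along the optical axis (not along the pixel's ray), 0 where there is no reading.
- viewer.camera_model(name): a dict with "camera_matrix" (3x3 intrinsics, pixels), "dist" ([k1, k2, p1, p2, k3] as OpenCV has them; the pictures are not rectified), "world_to_cam" (4x4, takes a point from world to camera coordinates). Camera axes: x right, y down, z forward; pixel columns grow to the right and rows downward; lengths in mm; the calibration is good to about 2 mm. A picture is of the moment at which its call begins. camera_model takes no time and is no camera call.
- workorder.finish_job(): hands the job in, once; it reports no verdict.
The state is a dict: "time": time; "q": joint angles; "joint_velocities": joint speeds; "joint_torque": joint torques, N m; "ee_pos": TCP position; "eef_rot": TCP orientation; "force": force on the tool from outside, world axes, zero at the start; "wrist_torque": the same for the moment, N m; "finger_gap": finger opening in mm.
Only numpy, scipy, OpenCV 4.12 (cv2) and the standard library are available. Lean on these libraries where they do the work, as an engineer would, in place of code of your own. Each camera call takes 0.05 s, during which the arm holds its last target.

### The job

Load the three tube racks squarely into the bays of the transport carrier, blue caps next to the orange end block, red caps in the middle, purple caps next to the black end block, each flat on the floor of its bay with its long side along the row. Once all three are in, lay the yellow temperature logger flat, screen up, on the middle of the red caps. Do not knock over any rack or disturb the bottle, the supply box and the tape roll.

Things in the scene. Friction and masses are not known exactly. Their poses are not given: they have to be found in the camera images.
- blue_rack_center (a point): Rack of twelve tubes (3 x 4) with light blue caps in a white foam foot: one rigid block 54 mm along its x, 71 mm along its y, 90 mm high, upright, about 0.16 kg. The tubes and caps together are 50 mm across x and 67 mm across y and can be gripped like a solid block; the cap tops form a flat surface. Point: its centre, 45 mm above its underside. Either way round is the same.
- red_rack_center (a point): Rack of twelve tubes (3 x 4) with red caps in a white foam foot: one rigid block 54 mm along its x, 71 mm along its y, 90 mm high, upright, about 0.16 kg. The tubes and caps together are 50 mm across x and 67 mm across y and can be gripped like a solid block; the cap tops form a flat surface. Point: its centre, 45 mm above its underside. Either way round is the same.
- purple_rack_center (a point): Rack of twelve tubes (3 x 4) with purple caps in a white foam foot: one rigid block 54 mm along its x, 71 mm along its y, 90 mm high, upright, about 0.16 kg. The tubes and caps together are 50 mm across x and 67 mm across y and can be gripped like a solid block; the cap tops form a flat surface. Point: its centre, 45 mm above its underside. Either way round is the same.
- logger_center (a point): Yellow temperature logger with a black screen on top, a block 40 mm along its x, 60 mm along its y, 30 mm high, about 0.08 kg. Point: its centre, 15 mm above its underside.
- carrier: Grey transport carrier fixed to the table: a tray 82 mm along its x and 352 mm along its y with three open bays in a row along its y. Origin: on the table under the middle of the middle bay; z up. Bay centres at y = -94, 0 and +94 mm. Each bay is 74 mm (x) by 90 mm (y) inside; its floor is 6 mm and its rims, 4 mm thick, are 14 mm above the table.
- orange_end: Orange end block, fixed at one end of the carrier's row, 70 x 26 mm and 28 mm high; it may be at the +y or the -y end (159 mm from the carrier's middle), with a black block of the same shape at the other end. Origin: centre of its underside, 6 mm above the table.
- sanitiser_center (a point): Bystander: white bottle with a green label and blue cap, 60 mm diameter, 150 mm tall, standing loose. Point: 75 mm above its underside.
- supply_box_center (a point): Bystander: clear open supply box 100 x 140 mm, 60 mm high, loose. Point: its centre, 30 mm above its underside.
- tape_roll_center (a point): Bystander: roll of white tape lying flat, 70 mm diameter, 25 mm high, loose. Point: its centre, 12 mm above its underside.
Not all that is in view belongs to the job. What is shaped like the part that bears purple_rack_center but green is not meant.

How it is judged (in metres and radians):
On the way, in this order (a step that is already met when the one before it is completed fails the run):
1. all three racks stand in their bays in the right order (((y of orange_end in the frame of carrier above 0 m and (x of blue_rack_center in the frame of carrier between -0.014 and 0.014 m and y of blue_rack_center in the frame of carrier between 0.08 and 0.108 m and z of blue_rack_center in the frame of carrier between 0.046 and 0.055 m and angle between blue_rack_center's own z axis and vertical below 0.08 rad and angle between the y axis of blue_rack_center and the y axis of carrier, either way round below 0.3 rad) and (x of red_rack_center in the frame of carrier between -0.014 and 0.014 m and y of red_rack_center in the frame of carrier between -0.014 and 0.014 m and z of red_rack_center in the frame of carrier between 0.046 and 0.055 m and angle between red_rack_center's own z axis and vertical below 0.08 rad and angle between the y axis of red_rack_center and the y axis of carrier, either way round below 0.3 rad) and (x of purple_rack_center in the frame of carrier between -0.014 and 0.014 m and y of purple_rack_center in the frame of carrier between -0.108 and -0.08 m and z of purple_rack_center in the frame of carrier between 0.046 and 0.055 m and angle between purple_rack_center's own z axis and vertical below 0.08 rad and angle between the y axis of purple_rack_center and the y axis of carrier, either way round below 0.3 rad)) or (y of orange_end in the frame of carrier below 0 m and (x of blue_rack_center in the frame of carrier between -0.014 and 0.014 m and y of blue_rack_center in the frame of carrier between -0.108 and -0.08 m and z of blue_rack_center in the frame of carrier between 0.046 and 0.055 m and angle between blue_rack_center's own z axis and vertical below 0.08 rad and angle between the y axis of blue_rack_center and the y axis of carrier, either way round below 0.3 rad) and (x of red_rack_center in the frame of carrier between -0.014 and 0.014 m and y of red_rack_center in the frame of carrier between -0.014 and 0.014 m and z of red_rack_center in the frame of carrier between 0.046 and 0.055 m and angle between red_rack_center's own z axis and vertical below 0.08 rad and angle between the y axis of red_rack_center and the y axis of carrier, either way round below 0.3 rad) and (x of purple_rack_center in the frame of carrier between -0.014 and 0.014 m and y of purple_rack_center in the frame of carrier between 0.08 and 0.108 m and z of purple_rack_center in the frame of carrier between 0.046 and 0.055 m and angle between purple_rack_center's own z axis and vertical below 0.08 rad and angle between the y axis of purple_rack_center and the y axis of carrier, either way round below 0.3 rad)))), for 0.2 s.
2. the logger lies on the red rack (horizontal distance between logger_center and red_rack_center below 0.015 m and z of logger_center in the frame of red_rack_center between 0.054 and 0.067 m and angle between logger_center's own z axis and vertical below 0.1 rad), for 0.2 s.
At the end, for the whole second after the job is handed in: Racks in order blue (by the orange block), red, purple, each flat on its bay floor, centred within 14 mm, long side along the row within 0.3 rad; logger flat, screen up, on the red caps, centred within 15 mm; all released and at rest (all of step 2 and ((y of orange_end in the frame of carrier above 0 m and (x of blue_rack_center in the frame of carrier between -0.014 and 0.014 m and y of blue_rack_center in the frame of carrier between 0.08 and 0.108 m and z of blue_rack_center in the frame of carrier between 0.046 and 0.055 m and angle between blue_rack_center's own z axis and vertical below 0.08 rad and angle between the y axis of blue_rack_center and the y axis of carrier, either way round below 0.3 rad) and (x of red_rack_center in the frame of carrier between -0.014 and 0.014 m and y of red_rack_center in the frame of carrier between -0.014 and 0.014 m and z of red_rack_center in the frame of carrier between 0.046 and 0.055 m and angle between red_rack_center's own z axis and vertical below 0.08 rad and angle between the y axis of red_rack_center and the y axis of carrier, either way round below 0.3 rad) and (x of purple_rack_center in the frame of carrier between -0.014 and 0.014 m and y of purple_rack_center in the frame of carrier between -0.108 and -0.08 m and z of purple_rack_center in the frame of carrier between 0.046 and 0.055 m and angle between purple_rack_center's own z axis and vertical below 0.08 rad and angle between the y axis of purple_rack_center and the y axis of carrier, either way round below 0.3 rad)) or (y of orange_end in the frame of carrier below 0 m and (x of blue_rack_center in the frame of carrier between -0.014 and 0.014 m and y of blue_rack_center in the frame of carrier between -0.108 and -0.08 m and z of blue_rack_center in the frame of carrier between 0.046 and 0.055 m and angle between blue_rack_center's own z axis and vertical below 0.08 rad and angle between the y axis of blue_rack_center and the y axis of carrier, either way round below 0.3 rad) and (x of red_rack_center in the frame of carrier between -0.014 and 0.014 m and y of red_rack_center in the frame of carrier between -0.014 and 0.014 m and z of red_rack_center in the frame of carrier between 0.046 and 0.055 m and angle between red_rack_center's own z axis and vertical below 0.08 rad and angle between the y axis of red_rack_center and the y axis of carrier, either way round below 0.3 rad) and (x of purple_rack_center in the frame of carrier between -0.014 and 0.014 m and y of purple_rack_center in the frame of carrier between 0.08 and 0.108 m and z of purple_rack_center in the frame of carrier between 0.046 and 0.055 m and angle between purple_rack_center's own z axis and vertical below 0.08 rad and angle between the y axis of purple_rack_center and the y axis of carrier, either way round below 0.3 rad))) and linear speed of each of blue_rack, red_rack, purple_rack, logger below 0.02 m/s); the robot touches nothing.
It fails at once if a bystander was moved by more than 30 mm (distance of any of sanitiser_center, supply_box_center, tape_roll_center from where it was at the start of the episode above 0.03 m).
It fails at once if a rack was knocked over (angle between any of blue_rack_center, red_rack_center, purple_rack_center's own z axis and vertical above 0.7 rad).
It also fails if it takes over 141 s, if anything falls off the work surface, if the arm or the gripper's body presses on something with over 40 N, if the wrist force passes 120 N, or if a joint passes its speed limit or range.

## Working session

There is one attempt and no reset: what is moved stays moved. The work goes in short steps, Python scripts to look and compute and a tool call to move; the robot and the scene stay as the last step left them, time stands still between calls to the robot, and variables do not carry over. Pictures are saved under pics/ and viewed, and the job is handed in when it is done.

Besides the shell and the picture viewer there is one more tool, called after "Emit:" by a JSON object that holds its "fn" and its "kwargs". send_rows: Moves the arm, as the interface text tells. Its arguments: {"type":"object","properties":{"rows":{"type":"array","items":{"type":"array","items":{"type":"number"}}},"hand":{"type":"number"},"grip_force":{"type":"number"}},"required":["rows"]}

```bash
mkdir -p pics; python3 - <<'E'
from rig import readout, viewer, workorder, r
import cv2,numpy as np
print(readout.observe())
for n in("top","side"):
    p,d=viewer.capture(n); cv2.imwrite(f"pics/{n}0.png",p[:,:,::-1]); np.savez(f"{n}0.npz",p=p,d=d)
    print(n,viewer.camera_model(n))
E
```

```text
{'time': 0.0, 'q': array([ 1.13852487e+00,  5.28481615e-01,  1.43391361e+00, -4.36850396e-06,
        1.18142284e+00, -1.78491672e-01]), 'joint_velocities': array([ 0.00087454,  0.00170049, -0.00096566, -0.00108007,  0.00134432,
       -0.00170873]), 'joint_torque': array([-1.73715271e-04, -4.42350626e+01, -1.78024489e+01, -3.23757204e-04,
        8.39934626e-03,  4.24811333e-06]), 'ee_pos': array([156.57221007, 604.31644714, 230.32055129]), 'eef_rot': array([-0.39748048, -3.1156738 ,  0.00333513]), 'force': array([-0.74705947,  0.45266578, -0.10700579]), 'wrist_torque': array([-0.00516832, -0.01353637, -0.03578389]), 'finger_gap': 85.12686669585426}
top {'camera_matrix': array([[453.38552611,   0.        , 253.62506542],
       [  0.        , 453.38552611, 188.73758441],
       [  0.        ,   0.        ,   1.        ]]), 'dist': array([-0.04144314,  0.        ,  0.        ,  0.        ,  0.        ]), 'world_to_cam': array([[-1.34423432e-02, -9.99875468e-01,  8.26751282e-03,
        -2.80174665e+00],
       [-9.90698464e-01,  1.21983509e-02, -1.35527689e-01,
         5.56652514e+02],
       [ 1.35409962e-01, -1.00124220e-02, -9.90739064e-01,
         1.23501990e+03],
       [ 0.00000000e+00,  0.00000000e+00,  0.00000000e+00,
         1.00000000e+00]])}
side {'camera_matrix': array([[456.99834257,   0.        , 259.04714305],
       [  0.        , 456.99834257, 184.63602331],
       [  0.        ,   0.        ,   1.        ]]), 'dist': array([0.04350969, 0.        , 0.        , 0.        , 0.        ]), 'world_to_cam': array([[ 9.10829838e-01, -4.12726593e-01, -6.76502812e-03,
        -4.91327395e+02],
       [-3.24658217e-01, -7.06161471e-01, -6.29232087e-01,
         2.16205298e+02],
       [ 2.54923613e-01,  5.75319681e-01, -7.77188018e-01,
         1.10558363e+03],
       [ 0.00000000e+00,  0.00000000e+00,  0.00000000e+00,
         1.00000000e+00]])}
```

View pics/top0.png

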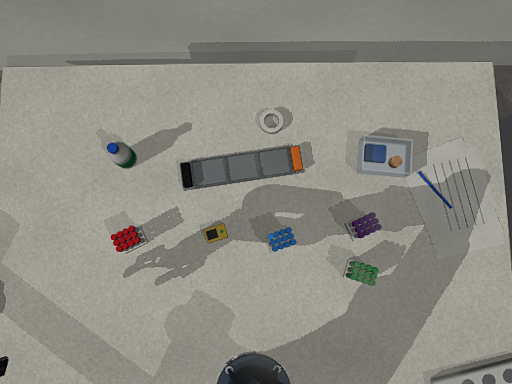

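View pics/side0.png

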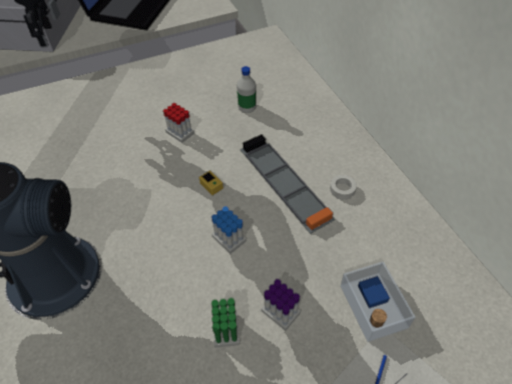

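Candidates (top view): racks are red (127,238), blue (282,239), purple (365,225) and green (362,271). The green one is the decoy. Other blue things, not meant, are the bottle cap (113,148), the box content (375,153) and the pen (435,190). The logger is yellow with a black screen (215,233). The carrier has its black end at (187,175) and its orange end at (297,158).

```bash
cat > h.py <<'E'
import numpy as np, cv2
from rig import readout, viewer
HS={'red':[(0,8),(170,180)],'blue':[(98,116)],'purple':[(122,150)],'yellow':[(20,33)],'orange':[(5,16)],'green':[(45,80)]}
def world(n,d):
    m=viewer.camera_model(n);K,D,T=m['camera_matrix'],m['dist'],m['world_to_cam']
    v,u=np.mgrid[:384,:512]
    xy=cv2.undistortPoints(np.stack([u,v],-1).reshape(-1,1,2).astype(float),K,D).reshape(384,512,2)
    c=np.concatenate([xy*d[...,None],d[...,None]],-1)
    return (c-T[:3,3])@T[:3,:3]
def proj(n,P):
    m=viewer.camera_model(n);T=m['world_to_cam']
    return cv2.projectPoints(np.float64(P).reshape(-1,1,3),cv2.Rodrigues(T[:3,:3])[0],T[:3,3],m['camera_matrix'],m['dist'])[0].reshape(-1,2)
def cmask(p,c,smin=110,vmin=25):
    h=cv2.cvtColor(p,cv2.COLOR_RGB2HSV);m=np.zeros(p.shape[:2],bool)
    for a,b in HS[c]: m|=(h[...,0]>=a)&(h[...,0]<=b)
    return m&(h[...,1]>smin)&(h[...,2]>vmin)
def rect(pts):
    (cx,cy),(w,h),a=cv2.minAreaRect(np.float32(pts[:,:2]))
    if w>h: w,h,a=h,w,a-90   # long side direction = a+90
    return np.round([cx,cy,w,h,(a+90+90)%180-90],1)  # angle of long side deg in world
def find(n,p,d,c,zlo,zhi,amin=30):
    W=world(n,d);m=cmask(p,c);k,l,s,_=cv2.connectedComponentsWithStats(cv2.dilate(m.astype(np.uint8),np.ones((3,3))))
    for i in range(1,k):
        q=m&(l==i)
        if q.sum()<amin: continue
        P=W[q&(d>0)];t=P[(P[:,2]>zlo)&(P[:,2]<zhi)]
        if len(t)<amin:continue
        u=s[i];print(n,c,'pix',u[0]+u[2]//2,u[1]+u[3]//2,'N',len(t),'rect cx cy w h longang',rect(t),'mean',t.mean(0).round(1),'z',np.percentile(t[:,2],[5,50,95]).round(1))
E
python3 - <<'E'
from h import *
for n in("top","side"):
    z=np.load(n+"0.npz");p,d=z['p'],z['d']
    for c in('red','blue','purple','green'): find(n,p,d,c,83,97)
    find(n,p,d,'yellow',20,36); find(n,p,d,'orange',28,40)
    W=world(n,d)
    for u,v in {'top':[(60,200),(230,168),(188,175)],'side':[(100,250),(285,178),(255,143)]}[n]: print(u,v,p[v,u],W[v,u].round(1))
z=np.load("top0.npz");p=z['p'][:,:,::-1]
cv2.imwrite('pics/crop0.png',cv2.resize(p[140:290,100:400],None,fx=2.6,fy=2.6,interpolation=cv2.INTER_CUBIC))
E
```

```text
top red pix 125 239 N 391 rect cx cy w h longang [420.4 335.   50.6  67.3 -65.5] mean [420.4 334.6  90. ] z [85.3 90.2 94.1]
top blue pix 282 239 N 338 rect cx cy w h longang [414.7 -81.5  48.4  65.7 -71.6] mean [414.6 -81.8  90.7] z [86.5 90.9 94.4]
top purple pix 363 227 N 179 rect cx cy w h longang [ 444.5 -301.1   45.7   47.2   24.8] mean [ 442.8 -297.5   90.5] z [86.5 90.8 94. ]
top green pix 367 272 N 129 rect cx cy w h longang [ 335.8 -310.7   32.1   66.6   40.8] mean [ 329.5 -311.8   90.7] z [86.7 90.8 94.5]
top green pix 354 275 N 30 rect cx cy w h longang [ 308.1 -273.1   13.4   27.1   46.8] mean [ 311.1 -271.3   90.1] z [86.  90.2 93.1]
top yellow pix 216 233 N 205 rect cx cy w h longang [434.9  99.   39.1  59.3 -73.5] mean [435.6  95.1  30.4] z [26.5 30.3 34.4]
top orange pix 296 158 N 209 rect cx cy w h longang [ 645.7 -132.3   26.3   69.8    7.1] mean [ 645.5 -131.8   34. ] z [29.6 34.1 37.9]
top orange pix 395 162 N 82 rect cx cy w h longang [ 632.3 -418.5   25.4   27.   -63.5] mean [ 632.5 -417.9   35.2] z [30.8 35.2 38.9]
60 200 [161 160 149] [535.6 549.9   1.4]
230 
[... 425 characters left out ...]
[ 449.6 -314.5   90.7] z [85.3 91.1 94.2]
side green pix 224 320 N 552 rect cx cy w h longang [ 323.4 -301.1   45.6   64.6   71.8] mean [ 322.6 -303.4   90.1] z [85.2 90.3 93.3]
side yellow pix 211 183 N 211 rect cx cy w h longang [437.2  96.4  37.8  61.5 -72.5] mean [437.1  89.3  30.3] z [22.7 31.2 34.7]
side orange pix 319 218 N 238 rect cx cy w h longang [ 647.6 -134.5   27.3   68.     8.5] mean [ 646.5 -136.2   34.8] z [29.9 35.  38.4]
side orange pix 378 318 N 144 rect cx cy w h longang [ 633.9 -420.6   24.4   29.7   32.3] mean [ 632.3 -421.3   35.8] z [31.2 36.  39. ]
100 250 [140 139 131] [113.9  22.4   0.5]
285 178 [91 96 96] [634.7  33.8   7.8]
255 143 [ 9  8 10] [603.1 168.4  35.7]
```

View pics/crop0.png

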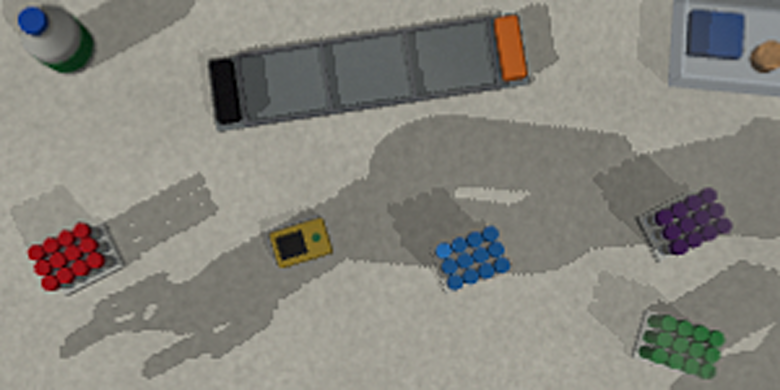

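Crop check: red at (75,257), blue (472,258) and purple (690,222) have 3x4 caps of the right colours. The green decoy is at (682,343), the logger has a black screen at (300,242), and the carrier's orange end is on the right.

Next I'll refine the carrier and purple poses.

```bash
python3 - <<'E'
from h import *
from rig import r
print([a for a in dir(r) if a[0]!='_'], getattr(r,'grasp_offset',None))
for n,box in(("top",(170,150,205,195)),("side",(238,130,272,158))):
    z=np.load(n+"0.npz");p,d=z['p'],z['d'];W=world(n,d)
    h=cv2.cvtColor(p,cv2.COLOR_RGB2HSV)
    m=np.zeros(d.shape,bool);m[box[1]:box[3],box[0]:box[2]]=1
    m&=(p.max(-1)<50)&(W[...,2]>29)&(W[...,2]<40);t=W[m];print(n,'black',len(t),rect(t))
    # purple/dark caps by height
    for nm,c,R in(('purple',(449,-312),55),('blue',(416,-82),55),('red',(422,334),55)):
        q=(np.hypot(W[...,0]-c[0],W[...,1]-c[1])<R)&(W[...,2]>84)&(W[...,2]<97)&(h[...,1]>60);t=W[q];print(n,nm,len(t),rect(t))
E
```

```text
['MotionError', 'grasp_offset'] 18.700000000000003
top black 201 [601.6 181.9  25.3  67.    8.3]
top purple 335 [ 448.8 -310.5   47.2   66.4  -65.3]
top blue 353 [415.3 -81.7  48.5  66.2 -72.4]
top red 393 [420.4 334.5  51.   68.2 -65.5]
side black 141 [603.  178.1  23.9  62.3   7.3]
side purple 585 [ 451.1 -312.7   48.7   65.9  -66.2]
side blue 438 [417.5 -82.2  49.8  69.7 -71.2]
side red 280 [425.  334.   54.3  66.1 -63.6]
```

```bash
cat > go.py <<'E'
import sys,numpy as np
from rig import readout
from scipy.spatial.transform import Rotation as Ro
# usage: go.py x y z yawY ... targets ; shift+turn in present tool axes
s=readout.observe();R=Ro.from_rotvec(s['eef_rot']).as_matrix();p=s['ee_pos']
ya=np.degrees(np.arctan2(R[1,1],R[0,1]))
print('t',round(s['time'],2),'p',p.round(1),'yawY',ya.round(2),'tilt',np.degrees(np.arccos(-R[2,2])).round(2),'F',s['force'].round(1),'gap',round(s['finger_gap'],1),'q6',s['q'][5].round(2))
a=list(map(float,sys.argv[1:]))
for i in range(0,len(a),4):
    t=np.array(a[i:i+3]);d=R.T@(t-p);tr=-((a[i+3]-ya+90)%180-90)
    print('shift',d.round(1),'turn',tr.round(1))
E
python3 go.py 422 334 170 24.7 422 334 48 24.7
```

```text
t 0.1 p [156.6 604.4 230.4] yawY 75.46 tilt 0.12 F [-0.  -0.5 -0.9] gap 85.3 q6 -0.18
shift [-324.8 -195.    60.7] turn 50.8
shift [-324.8 -194.7  182.7] turn 50.8
```

Emit:
{"fn": "send_rows", "kwargs": {"rows": [[-40,-24,8,8],[-80,-48,15,16],[-120,-72,22,24],[-160,-96,30,32],[-200,-120,38,40],[-240,-144,45,48],[-280,-168,52,51],[-324,-195,60,51],[-324,-195,60,51],[-324,-195,60,51]], "hand": 0}}

```text
time: 1.35
ee_pos: [421.0, 334.8, 171.0]
eef_rot: [-1.701, -2.64, 0.001]
force: [-0.9, 1.1, -0.6]
finger_gap: 85.6
```

```bash
python3 go.py 422 334 110 24.7 422 334 48 24.7
```

```text
t 1.35 p [421.  334.8 171. ] yawY 24.41 tilt 0.08 F [-0.9  1.1 -0.6] gap 85.6 q6 0.04
shift [-1.2  0.7 61. ] turn -0.3
shift [ -1.2   0.8 123. ] turn -0.3
```

Emit:
{"fn": "send_rows", "kwargs": {"rows": [[-1,1,25,0],[-1,1,50,0],[-1,1,70,0],[-1,1,85,0],[-1,1,100,0],[-1,1,112,0],[-1,1,122,0],[-1,1,122,0]]}}

```text
time: 2.35
ee_pos: [422.5, 334.1, 48.6]
eef_rot: [-1.7, -2.641, 0.002]
force: [0.7, -0.0, 0.4]
finger_gap: 85.5
```

Emit:
{"fn": "send_rows", "kwargs": {"rows": [[0,0,0,0],[0,0,0,0],[0,0,0,0],[0,0,0,0],[0,0,0,0],[0,0,0,0],[0,0,0,0],[0,0,0,0],[0,0,0,0],[0,0,0,0]], "hand": 255, "grip_force": 35}}

```text
time: 3.6
ee_pos: [423.3, 334.5, 49.9]
eef_rot: [1.7, 2.641, 0.002]
force: [0.4, 0.6, 5.6]
finger_gap: 49.8
```

```bash
python3 go.py 422 334 48 24.7; python3 - <<'E'
from h import *
out=[]
for n,o in(("top",(80,180)),("side",(110,50))):
    p,d=viewer.capture(n); np.savez(n+"1.npz",p=p,d=d); out.append(cv2.resize(p[o[1]:o[1]+120,o[0]:o[0]+120,::-1],(396,396),interpolation=cv2.INTER_CUBIC))
cv2.imwrite('pics/g1.png',np.hstack(out))
E
```

```text
t 3.6 p [423.3 334.5  49.9] yawY 24.46 tilt 0.07 F [0.4 0.6 5.6] gap 49.8 q6 0.03
shift [ 0.1 -1.4  1.9] turn -0.2
```

View pics/g1.png

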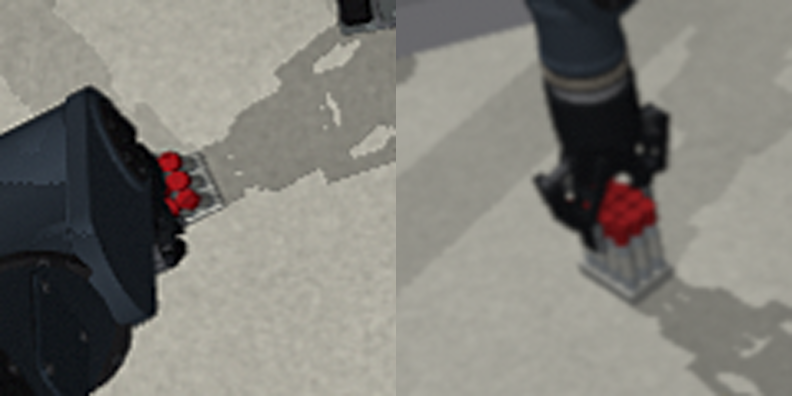

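Side view: the pads straddle the red caps at (630,210), and the gap of 49.8 mm matches the 50 mm rack width. Lifting now.

Emit:
{"fn": "send_rows", "kwargs": {"rows": [[0,0,-8,0],[0,0,-20,0],[0,0,-35,0],[0,0,-50,0],[0,0,-65,0],[0,0,-80,0],[0,0,-90,0],[0,0,-90,0]]}}

```text
time: 4.7
ee_pos: [423.4, 334.6, 140.3]
eef_rot: [1.7, 2.641, 0.003]
force: [0.3, -0.4, -1.6]
finger_gap: 50.0
```

```bash
python3 go.py 624.5 23.5 140 8 
```

```text
t 4.7 p [423.4 334.6 140.3] yawY 24.46 tilt 0.11 F [ 0.3 -0.4 -1.6] gap 50.0 q6 0.03
shift [-3.665e+02  5.430e+01  3.000e-01] turn 16.5
```

Emit:
{"fn": "send_rows", "kwargs": {"rows": [[-15,2,0,1],[-55,8,0,3],[-100,15,0,5],[-150,22,0,7],[-200,30,0,9],[-250,37,0,12],[-300,44,0,14],[-340,50,0,16],[-366,54,0,16.5],[-366,54,0,16.5]]}}

```text
time: 5.95
ee_pos: [624.2, 21.5, 138.7]
eef_rot: [-2.065, -2.367, 0.0]
force: [-0.3, 0.9, -1.9]
finger_gap: 49.8
```

```bash
python3 go.py 624.5 23.5 70 8 
```

```text
t 5.95 p [624.2  21.5 138.7] yawY 7.8 tilt 0.01 F [-0.3  0.9 -1.9] gap 49.8 q6 -0.28
shift [ 1.9  0.5 68.7] turn -0.2
```

Emit:
{"fn": "send_rows", "kwargs": {"rows": [[1,0.5,15,0],[2,0.5,30,0],[2,0.5,45,0],[2,0.5,58,0],[2,0.5,66,0],[2,0.5,70,0],[2,0.5,70,0]]}}

```text
time: 6.82
ee_pos: [623.8, 25.5, 69.2]
eef_rot: [-2.062, -2.37, 0.0]
force: [-0.9, 0.4, -1.2]
finger_gap: 50.0
```

```bash
python3 go.py 624.5 23.5 56 8; python3 - <<'E'
from h import *
out=[]
for n,o in(("top",(170,90)),("side",(220,100))):
    p,d=viewer.capture(n); np.savez(n+"1.npz",p=p,d=d); out.append(cv2.resize(p[o[1]:o[1]+140,o[0]:o[0]+140,::-1],(396,396),interpolation=cv2.INTER_CUBIC))
cv2.imwrite('pics/p1.png',np.hstack(out))
E
```

```text
t 6.83 p [623.8  25.5  69.2] yawY 7.95 tilt 0.01 F [-0.9  0.4 -1.2] gap 50.0 q6 -0.28
shift [-2.1  0.4 13.2] turn -0.0
```

View pics/p1.png

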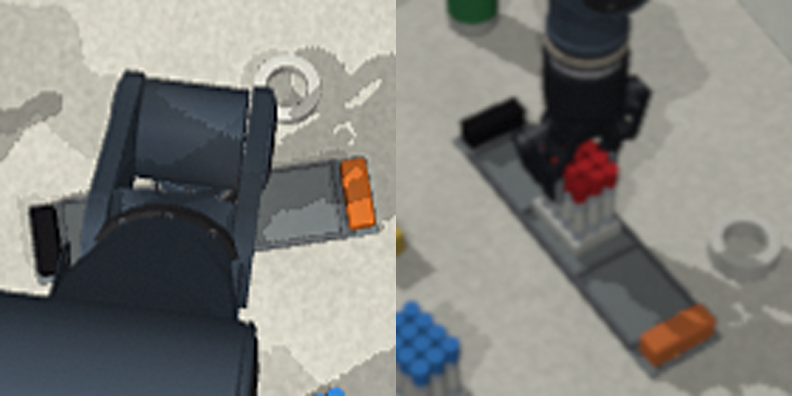

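Side view: the red rack (590,190) hangs over the middle bay, aligned with the row.

Emit:
{"fn": "send_rows", "kwargs": {"rows": [[-2,0.5,4,0],[-2,0.5,8,0],[-2,0.5,11,0],[-2,0.5,13,0],[-2,0.5,13,0]]}}

```text
time: 7.55
ee_pos: [624.5, 23.8, 56.2]
eef_rot: [-2.062, -2.37, 0.0]
force: [0.6, -0.4, -1.5]
finger_gap: 49.9
```

```bash
python3 go.py 624.5 23.5 56 8
```

```text
t 7.55 p [624.5  23.8  56.2] yawY 7.96 tilt 0.01 F [ 0.6 -0.4 -1.5] gap 49.9 q6 -0.28
shift [-0.3 -0.1  0.2] turn -0.0
```

Emit:
{"fn": "send_rows", "kwargs": {"rows": [[0,0,1,0],[0,0,1.5,0],[0,0,1.5,0]]}}

```text
time: 7.92
ee_pos: [624.7, 23.7, 55.9]
eef_rot: [2.062, 2.37, 0.0]
force: [-1.8, -0.1, 5.3]
finger_gap: 49.8
```

Emit:
{"fn": "send_rows", "kwargs": {"rows": [[0,0,0,0],[0,0,0,0],[0,0,0,0],[0,0,0,0],[0,0,0,0],[0,0,0,0],[0,0,-10,0],[0,0,-25,0],[0,0,-50,0],[0,0,-90,0]], "hand": 0}}

```text
time: 9.18
ee_pos: [623.9, 23.8, 145.7]
eef_rot: [-2.061, -2.369, 0.002]
force: [0.2, 1.2, 0.2]
finger_gap: 85.5
```

```bash
python3 go.py 450 -311.6 160 24.5
```

```text
t 9.18 p [623.9  23.8 145.7] yawY 7.96 tilt 0.1 F [0.2 1.2 0.2] gap 85.5 q6 -0.28
shift [-308.1 -218.6  -14.1] turn -16.5
```

Emit:
{"fn": "send_rows", "kwargs": {"rows": [[-25,-18,-4,-2],[-65,-46,-8,-4],[-110,-78,-12,-6],[-155,-110,-14,-9],[-200,-142,-14,-12],[-245,-174,-14,-14],[-285,-202,-14,-16],[-308,-218.5,-14,-16.5],[-308,-218.5,-14,-16.5],[-308,-218.5,-14,-16.5]]}}

```text
time: 10.42
ee_pos: [451.0, -311.1, 159.5]
eef_rot: [1.7, 2.641, 0.0]
force: [0.1, -0.2, -0.7]
finger_gap: 85.6
```

```bash
python3 go.py 450 -311.6 49 24.5;python3 - <<'E'
from h import *
n="side";p,d=viewer.capture(n);o=(200,220);cv2.imwrite('pics/s2.png',cv2.resize(p[o[1]-90:o[1]+160,o[0]-20:o[0]+180,::-1],None,fx=2.4,fy=2.4,interpolation=cv2.INTER_CUBIC));np.savez("side2.npz",p=p,d=d)
p,d=viewer.capture("top");np.savez("top2.npz",p=p,d=d)
for n in("top","side"):
    z=np.load(n+"2.npz");p,d=z['p'],z['d'];find(n,p,d,'red',88,105)
E
```

```text
t 10.43 p [ 451.  -311.1  159.5] yawY 24.45 tilt 0.04 F [ 0.1 -0.2 -0.7] gap 85.6 q6 -1.24
shift [ -0.   -1.2 110.5] turn -0.1
top red pix 241 163 N 349 rect cx cy w h longang [622.3  25.1  48.8  64.  -81.3] mean [622.1  25.3  96. ] z [ 91.3  96.1 100.2]
```

View pics/s2.png

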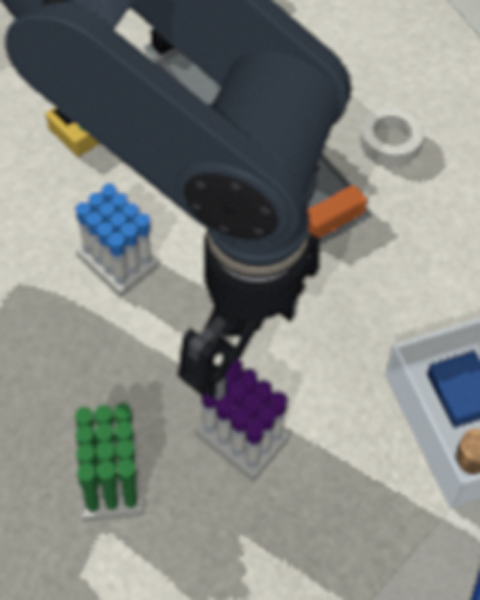

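Red sits in its bay at about (623.6, 24.1) with cap tops at z 96. The side picture shows the fingers above the purple caps (245,400), clear of the green rack (105,460).

Emit:
{"fn": "send_rows", "kwargs": {"rows": [[0,-1,25,0],[0,-1,50,0],[0,-1,68,0],[0,-1,82,0],[0,-1,95,0],[0,-1,105,0],[0,-1,110,0],[0,-1,110,0]]}}

```text
time: 11.52
ee_pos: [449.8, -312.0, 48.6]
eef_rot: [-1.701, -2.641, -0.0]
force: [-0.2, 0.1, 0.7]
finger_gap: 85.4
```

Emit:
{"fn": "send_rows", "kwargs": {"rows": [[0,0,0,0],[0,0,0,0],[0,0,0,0],[0,0,0,0],[0,0,0,0],[0,0,0,0],[0,0,0,0],[0,0,0,0],[0,0,0,0],[0,0,0,0]], "hand": 255}}

```text
time: 12.78
ee_pos: [450.1, -312.3, 49.3]
eef_rot: [1.7, 2.641, -0.0]
force: [0.3, 0.2, 6.2]
finger_gap: 49.8
```

```bash
python3 go.py 450 -311.6 49 24.5
```

```text
t 12.78 p [ 450.1 -312.3   49.3] yawY 24.46 tilt 0.06 F [0.3 0.2 6.2] gap 49.8 q6 -1.24
shift [0.7 0.2 0.3] turn -0.0
```

Emit:
{"fn": "send_rows", "kwargs": {"rows": [[0,0,-8,0],[0,0,-22,0],[0,0,-40,0],[0,0,-60,0],[0,0,-80,0],[0,0,-100,0],[0,0,-120,0],[0,0,-135,0],[0,0,-140,0],[0,0,-140,0]]}}

```text
time: 14.02
ee_pos: [449.8, -311.9, 188.9]
eef_rot: [1.7, 2.642, 0.0]
force: [0.0, 0.3, -2.4]
finger_gap: 49.6
```

```bash
python3 go.py 611.4 116.6 189 8
```

```text
t 14.03 p [ 449.8 -311.9  188.9] yawY 24.46 tilt 0.0 F [ 0.   0.3 -2.4] gap 49.6 q6 -1.24
shift [ 3.231e+02  3.245e+02 -1.000e-01] turn 16.5
```

Emit:
{"fn": "send_rows", "kwargs": {"rows": [[10,10,0,0],[35,35,0,1],[70,70,0,3],[108,108,0,5],[146,146,0,7],[184,184,0,9],[222,222,0,11],[260,260,0,13],[295,296,0,15],[318,319,0,16.5]]}}

```text
time: 15.28
ee_pos: [608.1, 113.0, 187.7]
eef_rot: [-2.059, -2.37, 0.001]
force: [-0.1, -0.1, -1.1]
finger_gap: 50.0
```

```bash
python3 go.py 611.4 116.6 100 8
```

```text
t 15.28 p [608.1 113.  187.7] yawY 8.04 tilt 0.12 F [-0.1 -0.1 -1.1] gap 50.0 q6 -0.14
shift [ 3.   4.  87.7] turn 0.0
```

Emit:
{"fn": "send_rows", "kwargs": {"rows": [[1,2,3,0],[3,4,10,0],[3,4,30,0],[3,4,50,0],[3,4,70,0],[3,4,88,0],[3,4,103,0],[3,4,112,0],[3,4,117,0],[3,4,117,0]]}}

```text
time: 16.52
ee_pos: [612.2, 113.1, 71.8]
eef_rot: [2.062, 2.37, 0.0]
force: [0.7, 0.8, -2.2]
finger_gap: 49.5
```

```bash
python3 go.py 611.4 116.6 55 8; python3 - <<'E'
from h import *
n="side";o=(220,100)
p,d=viewer.capture(n); cv2.imwrite('pics/p2.png',cv2.resize(p[o[1]:o[1]+140,o[0]:o[0]+140,::-1],(560,560),interpolation=cv2.INTER_CUBIC))
E
```

```text
t 16.52 p [612.2 113.1  71.8] yawY 7.96 tilt 0.0 F [ 0.7  0.8 -2.2] gap 49.5 q6 -0.14
shift [ 3.6 -0.3 16.8] turn -0.0
```

View pics/p2.png

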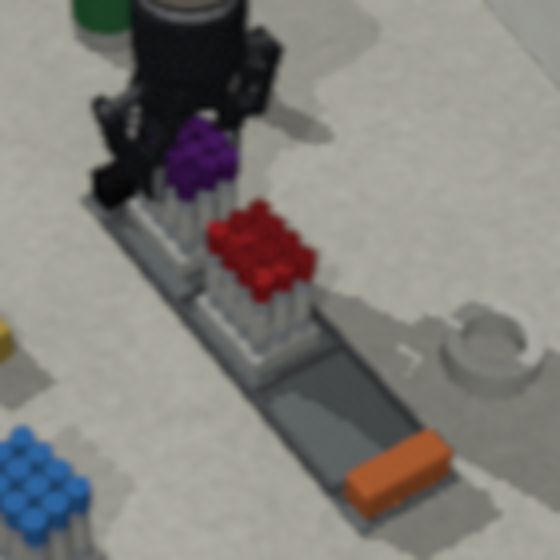

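The purple rack (200,160) hangs over the bay at the black end. Red (262,250) sits inside the middle bay.

Emit:
{"fn": "send_rows", "kwargs": {"rows": [[3.5,0,2,0],[3.5,0,6,0],[3.5,0,10,0],[3.5,0,13,0],[3.5,0,15,0],[3.5,0,16.5,0],[3.5,0,16.5,0]]}}

```text
time: 17.45
ee_pos: [611.8, 116.5, 55.4]
eef_rot: [2.062, 2.37, 0.0]
force: [0.9, 0.2, -1.6]
finger_gap: 49.6
```

```bash
python3 go.py 611.4 116.6 55 8
```

```text
t 17.45 p [611.8 116.5  55.4] yawY 7.96 tilt 0.01 F [ 0.9  0.2 -1.6] gap 49.6 q6 -0.13
shift [ 0.1 -0.4  0.4] turn -0.0
```

Emit:
{"fn": "send_rows", "kwargs": {"rows": [[0,0,1,0],[0,0,1.5,0],[0,0,1.5,0]]}}

```text
time: 17.82
ee_pos: [611.8, 116.6, 55.3]
eef_rot: [2.062, 2.37, 0.0]
force: [-1.2, -0.7, 8.2]
finger_gap: 49.1
```

Emit:
{"fn": "send_rows", "kwargs": {"rows": [[0,0,0,0],[0,0,0,0],[0,0,0,0],[0,0,0,0],[0,0,0,0],[0,0,0,0],[0,0,-10,0],[0,0,-25,0],[0,0,-50,0],[0,0,-90,0]], "hand": 0}}

```text
time: 19.08
ee_pos: [610.9, 116.5, 144.7]
eef_rot: [-2.061, -2.369, 0.002]
force: [0.3, 0.4, 0.2]
finger_gap: 85.1
```

```bash
python3 go.py 416.4 -82 160 18
```

```text
t 19.07 p [610.9 116.5 144.7] yawY 7.96 tilt 0.1 F [0.3 0.4 0.2] gap 85.1 q6 -0.13
shift [-169.7 -220.2  -14.9] turn -10.0
```

Emit:
{"fn": "send_rows", "kwargs": {"rows": [[-15,-20,-5,0],[-40,-52,-10,-2],[-65,-85,-15,-4],[-90,-118,-15,-6],[-115,-150,-15,-8],[-140,-182,-15,-10],[-160,-208,-15,-10],[-170,-220,-15,-10],[-170,-220,-15,-10],[-170,-220,-15,-10]]}}

```text
time: 20.32
ee_pos: [418.4, -82.1, 159.2]
eef_rot: [1.846, 2.54, 0.001]
force: [0.7, -0.7, -1.1]
finger_gap: 84.7
```

```bash
python3 go.py 416.4 -82 49 18; python3 - <<'E'
from h import *
o=[]
for n in("top","side"):
    p,d=viewer.capture(n);np.savez(n+"3.npz",p=p,d=d);find(n,p,d,'red',90,105);find(n,p,d,'purple',90,105);find(n,p,d,'blue',83,97)
E
```

```text
t 20.32 p [418.4 -82.1 159.2] yawY 17.98 tilt 0.09 F [ 0.7 -0.7 -1.1] gap 84.7 q6 -0.77
shift [  0.8  -2.  110.2] turn -0.0
top red pix 241 162 N 339 rect cx cy w h longang [623.5  25.1  50.1  64.3 -81.6] mean [622.6  25.3  96.4] z [ 92.   96.5 100.3]
top purple pix 206 167 N 324 rect cx cy w h longang [609.5 118.1  47.5  65.7 -81.6] mean [609.2 117.5  96.1] z [ 91.9  96.  100.2]
side red pix 285 163 N 330 rect cx cy w h longang [624.9  22.1  48.1  65.5 -81.6] mean [624.   21.3  96.7] z [ 91.7  97.1 100.2]
side purple pix 265 141 N 284 rect cx cy w h longang [611.6 114.   47.1  65.5 -83.4] mean [610.9 112.2  96.7] z [ 91.9  97.  100. ]
side blue pix 227 222 N 429 rect cx cy w h longang [416.7 -84.6  47.5  65.9 -71.6] mean [416.4 -85.6  90.6] z [84.7 91.1 94.1]
```

Both placed racks match their targets within about 1 mm, cap tops at z 96. Blue next.

Emit:
{"fn": "send_rows", "kwargs": {"rows": [[1,-1.5,25,0],[1,-2,50,0],[1,-2,68,0],[1,-2,82,0],[1,-2,95,0],[1,-2,105,0],[1,-2,110,0],[1,-2,110,0]]}}

```text
time: 21.42
ee_pos: [415.1, -81.9, 48.6]
eef_rot: [-1.847, -2.541, 0.0]
force: [0.4, 0.1, 0.9]
finger_gap: 85.7
```

Emit:
{"fn": "send_rows", "kwargs": {"rows": [[0,0,0,0],[0,0,0,0],[0,0,0,0],[0,0,0,0],[0,0,0,0],[0,0,0,0],[0,0,0,0],[0,0,0,0],[0,0,0,0],[0,0,0,0]], "hand": 255}}

```text
time: 22.68
ee_pos: [415.4, -82.1, 49.3]
eef_rot: [1.847, 2.54, 0.0]
force: [0.5, -0.1, 6.4]
finger_gap: 49.6
```

Emit:
{"fn": "send_rows", "kwargs": {"rows": [[0,0,-8,0],[0,0,-20,0],[0,0,-35,0],[0,0,-50,0],[0,0,-65,0],[0,0,-80,0],[0,0,-90,0],[0,0,-90,0]]}}

```text
time: 23.68
ee_pos: [415.5, -82.1, 139.6]
eef_rot: [1.846, 2.539, 0.001]
force: [-0.4, -0.7, -1.1]
finger_gap: 49.5
```

```bash
python3 go.py 637.6 -69.6 139 8
```

```text
t 23.68 p [415.5 -82.1 139.6] yawY 17.96 tilt 0.11 F [-0.4 -0.7 -1.1] gap 49.5 q6 -0.77
shift [-56.6 215.2   1. ] turn 10.0
```

Emit:
{"fn": "send_rows", "kwargs": {"rows": [[-4,12,0,0],[-12,40,0,2],[-20,75,0,4],[-29,110,0,6],[-38,145,0,8],[-47,178,0,10],[-54,203,0,10],[-57,215,0,10],[-57,215,0,10],[-57,215,0,10]]}}

```text
time: 24.92
ee_pos: [635.8, -69.6, 138.2]
eef_rot: [-2.061, -2.368, 0.002]
force: [0.4, 0.6, -1.4]
finger_gap: 50.0
```

```bash
python3 go.py 637.6 -69.6 71 8
```

```text
t 24.93 p [635.8 -69.6 138.2] yawY 7.95 tilt 0.15 F [ 0.4  0.6 -1.4] gap 50.0 q6 -0.42
shift [-0.3  2.  67.2] turn -0.0
```

Emit:
{"fn": "send_rows", "kwargs": {"rows": [[0,1.5,15,0],[0,2,30,0],[0,2,45,0],[0,2,57,0],[0,2,64,0],[0,2,67,0],[0,2,67,0]]}}

```text
time: 25.8
ee_pos: [639.3, -69.7, 71.9]
eef_rot: [2.062, 2.37, 0.0]
force: [0.3, -0.2, -1.5]
finger_gap: 49.1
```

```bash
python3 go.py 637.6 -69.6 55 8; python3 - <<'E'
from h import *
n="side";o=(220,100)
p,d=viewer.capture(n); cv2.imwrite('pics/p3.png',cv2.resize(p[o[1]:o[1]+140,o[0]:o[0]+140,::-1],(560,560),interpolation=cv2.INTER_CUBIC))
E
```

```text
t 25.8 p [639.3 -69.7  71.9] yawY 7.96 tilt 0.02 F [ 0.3 -0.2 -1.5] gap 49.1 q6 -0.42
shift [ 0.3 -1.7 16.9] turn -0.0
```

View pics/p3.png

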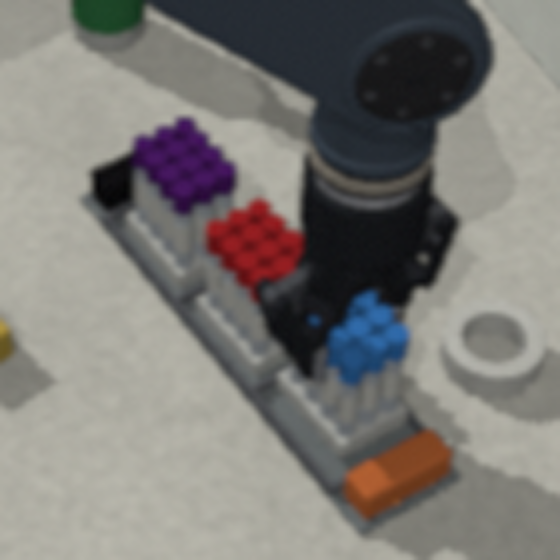

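The blue rack (365,340) is over the bay beside the orange block, and purple and red are seated.

Emit:
{"fn": "send_rows", "kwargs": {"rows": [[0,-1.5,2,0],[0,-1.5,6,0],[0,-1.5,10,0],[0,-1.5,13,0],[0,-1.5,15,0],[0,-1.5,17,0],[0,-1.5,18,0],[0,-1.5,18,0]]}}

```text
time: 26.85
ee_pos: [637.8, -69.8, 55.3]
eef_rot: [2.062, 2.37, -0.0]
force: [-2.1, 1.0, 5.6]
finger_gap: 49.6
```

Emit:
{"fn": "send_rows", "kwargs": {"rows": [[0,0,0,0],[0,0,0,0],[0,0,0,0],[0,0,0,0],[0,0,0,0],[0,0,0,0],[0,0,-10,0],[0,0,-25,0],[0,0,-50,0],[0,0,-90,0]], "hand": 0}}

```text
time: 28.1
ee_pos: [637.0, -69.7, 144.6]
eef_rot: [-2.061, -2.369, 0.001]
force: [0.3, 0.5, 0.6]
finger_gap: 85.4
```

```bash
python3 go.py 436 97.7 160 17
```

```text
t 28.1 p [637.  -69.7 144.6] yawY 7.96 tilt 0.11 F [0.3 0.5 0.6] gap 85.4 q6 -0.42
shift [ 193.6 -175.9  -14.9] turn -9.0
```

Emit:
{"fn": "send_rows", "kwargs": {"rows": [[15,-14,-8,0],[42,-38,-15,-2],[72,-65,-15,-4],[105,-95,-15,-6],[138,-125,-15,-8],[165,-150,-15,-9],[185,-168,-15,-9],[194,-176,-15,-9],[194,-176,-15,-9],[194,-176,-15,-9]]}}

```text
time: 29.35
ee_pos: [438.1, 97.4, 159.2]
eef_rot: [1.869, 2.523, 0.002]
force: [0.2, -0.4, -0.2]
finger_gap: 85.3
```

```bash
python3 go.py 436 97.7 6 17; python3 - <<'E'
from h import *
for n in("top","side"):
    p,d=viewer.capture(n);np.savez(n+"4.npz",p=p,d=d);find(n,p,d,'red',90,105);find(n,p,d,'purple',90,105);find(n,p,d,'blue',90,105);find(n,p,d,'yellow',20,36)
    cv2.imwrite(f'pics/{n}4.png',p[:,:,::-1])
E
```

```text
t 29.35 p [438.1  97.4 159.2] yawY 16.93 tilt 0.13 F [ 0.2 -0.4 -0.2] gap 85.3 q6 -0.33
shift [  1.   -2.3 153.2] turn -0.1
top red pix 241 162 N 348 rect cx cy w h longang [623.1  24.9  49.6  64.7 -80.9] mean [622.4  25.1  96.1] z [ 92.4  96.1 100.4]
top purple pix 206 167 N 325 rect cx cy w h longang [609.4 118.   48.3  65.5 -81.5] mean [609.3 117.7  96.4] z [ 92.2  96.4 100.3]
top blue pix 275 157 N 348 rect cx cy w h longang [636.4 -69.1  50.   66.1 -80.9] mean [636.5 -69.6  96.3] z [ 91.9  96.3 100.3]
side red pix 285 163 N 327 rect cx cy w h longang [624.7  21.8  45.9  66.3 -81.4] mean [624.   21.5  96.8] z [ 92.   97.1 100.1]
side purple pix 265 141 N 282 rect cx cy w h longang [610.9 113.8  47.8  66.4 -84.6] mean [611.1 112.2  96.6] z [ 91.5  97.  100.6]
side blue pix 306 186 N 377 rect cx cy w h longang [638.  -71.7  49.   67.  -82.7] mean [637.1 -73.   96.7] z [ 91.6  97.  100.4]
side yellow pix 211 183 N 212 rect cx cy w h longang [437.4  94.7  37.5  61.5 -75.7] mean [437.1  89.5  30.2] z [23.3 30.9 34.6]
```

View pics/side4.png

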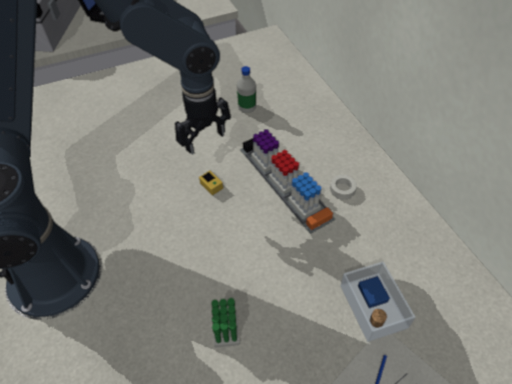

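All three racks are in. The logger (211,183) has not moved, so I'm descending on it.

Emit:
{"fn": "send_rows", "kwargs": {"rows": [[1,-2,30,0],[1,-2,60,0],[1,-2,85,0],[1,-2,108,0],[1,-2,126,0],[1,-2,140,0],[1,-2,148,0],[1,-2,154,0],[1,-2,157,0],[1,-2,157,0]]}}

```text
time: 30.7
ee_pos: [434.5, 98.3, 1.9]
eef_rot: [1.869, 2.525, 0.0]
force: [-0.5, -0.1, 0.7]
finger_gap: 85.7
```

Emit:
{"fn": "send_rows", "kwargs": {"rows": [[0,0,0,0],[0,0,0,0],[0,0,0,0],[0,0,0,0],[0,0,0,0],[0,0,0,0],[0,0,0,0],[0,0,0,0],[0,0,0,0],[0,0,0,0]], "hand": 255, "grip_force": 30}}

```text
time: 31.95
ee_pos: [434.7, 98.3, 2.2]
eef_rot: [1.869, 2.524, 0.001]
force: [0.7, 0.3, 5.0]
finger_gap: 39.7
```

Emit:
{"fn": "send_rows", "kwargs": {"rows": [[0,0,-8,0],[0,0,-22,0],[0,0,-40,0],[0,0,-60,0],[0,0,-80,0],[0,0,-100,0],[0,0,-120,0],[0,0,-138,0],[0,0,-148,0],[0,0,-148,0]]}}

```text
time: 33.2
ee_pos: [434.5, 98.3, 150.6]
eef_rot: [1.869, 2.524, 0.002]
force: [0.2, 0.3, -0.5]
finger_gap: 39.5
```

```bash
python3 go.py 624 23.5 150 8; python3 - <<'E'
from h import *
n="side";o=(150,90)
p,d=viewer.capture(n); cv2.imwrite('pics/l1.png',cv2.resize(p[o[1]:o[1]+140,o[0]:o[0]+140,::-1],(560,560),interpolation=cv2.INTER_CUBIC))
find(n,p,d,'yellow',100,230,15)
E
```

```text
t 33.2 p [434.5  98.3 150.6] yawY 16.96 tilt 0.1 F [ 0.2  0.3 -0.5] gap 39.5 q6 -0.33
shift [-126.8  159.4    0.9] turn 9.0
side yellow pix 208 145 N 267 rect cx cy w h longang [436.5  95.3  42.1  62.1 -75.5] mean [439.6  81.1 175.4] z [159.2 178.5 182.2]
```

View pics/l1.png

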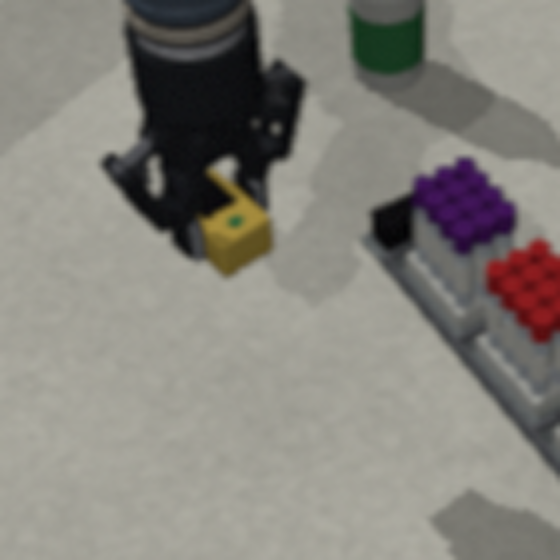

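The logger (235,235) is held level with its top up, gap 39.5 mm.

Emit:
{"fn": "send_rows", "kwargs": {"rows": [[-9,11,0,0],[-27,34,0,2],[-48,60,0,4],[-70,88,0,6],[-92,116,0,8],[-110,138,0,9],[-122,153,0,9],[-127,159,0,9],[-127,159,0,9],[-127,159,0,9]]}}

```text
time: 34.5
ee_pos: [622.4, 23.6, 149.3]
eef_rot: [-2.061, -2.369, 0.002]
force: [-1.0, -0.4, -0.9]
finger_gap: 39.1
```

```bash
python3 go.py 624 23.5 106 8
```

```text
t 34.5 p [622.4  23.6 149.3] yawY 7.97 tilt 0.11 F [-1.  -0.4 -0.9] gap 39.1 q6 -0.28
shift [-0.3  1.7 43.3] turn -0.0
```

Emit:
{"fn": "send_rows", "kwargs": {"rows": [[0,1,10,0],[0,1,20,0],[0,1,30,0],[0,1,38,0],[0,1,43,0],[0,1,43,0],[0,1,43,0]]}}

```text
time: 35.38
ee_pos: [624.7, 23.3, 107.1]
eef_rot: [2.062, 2.37, 0.001]
force: [0.1, -0.5, -0.3]
finger_gap: 39.3
```

```bash
python3 go.py 624 23.5 98 8
```

```text
t 35.38 p [624.7  23.3 107.1] yawY 7.96 tilt 0.04 F [ 0.1 -0.5 -0.3] gap 39.3 q6 -0.28
shift [ 0.3 -0.7  9.1] turn -0.0
```

Emit:
{"fn": "send_rows", "kwargs": {"rows": [[0,0,3,0],[0,0,5,0],[0,0,7,0],[0,0,8.5,0],[0,0,8.5,0]]}}

```text
time: 36.0
ee_pos: [624.5, 23.3, 98.3]
eef_rot: [2.062, 2.37, 0.0]
force: [-0.6, 0.2, -0.3]
finger_gap: 39.7
```

```bash
python3 go.py 624 23.5 98 8;python3 - <<'E'
from h import *
n="side";o=(220,90)
p,d=viewer.capture(n); cv2.imwrite('pics/l2.png',cv2.resize(p[o[1]:o[1]+140,o[0]:o[0]+140,::-1],(560,560),interpolation=cv2.INTER_CUBIC))
E
```

```text
t 36.0 p [624.5  23.3  98.3] yawY 7.96 tilt 0.0 F [-0.6  0.2 -0.3] gap 39.7 q6 -0.28
shift [ 0.2 -0.5  0.3] turn -0.0
```

View pics/l2.png

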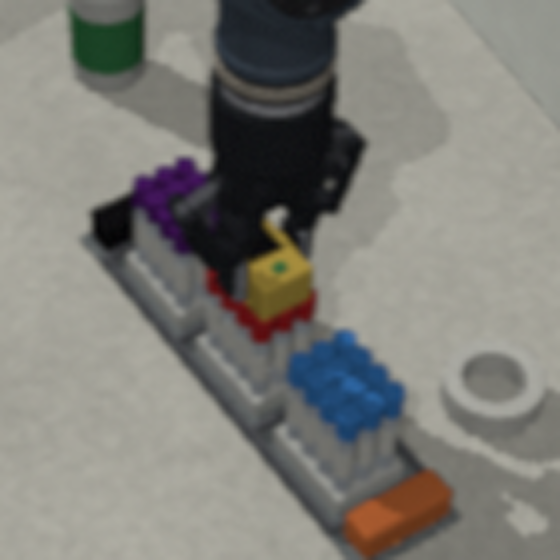

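The logger (280,280) is centred on the red caps. One last small lowering, then release.

Emit:
{"fn": "send_rows", "kwargs": {"rows": [[0,0,0.7,0],[0,0,1.2,0],[0,0,1.2,0]]}}

```text
time: 36.42
ee_pos: [624.5, 23.4, 98.2]
eef_rot: [2.062, 2.37, 0.0]
force: [-2.0, 0.2, 5.8]
finger_gap: 39.9
```

Emit:
{"fn": "send_rows", "kwargs": {"rows": [[0,0,0,0],[0,0,0,0],[0,0,0,0],[0,0,0,0],[0,0,0,0],[0,0,0,0],[0,0,-10,0],[0,0,-25,0],[0,0,-50,0],[0,0,-90,0]], "hand": 0}}

```text
time: 37.67
ee_pos: [623.7, 23.4, 188.0]
eef_rot: [-2.061, -2.369, 0.002]
force: [0.4, -0.1, 0.6]
finger_gap: 85.3
```

```bash
python3 go.py 450 97 200 8
```

```text
t 37.67 p [623.7  23.4 188. ] yawY 7.95 tilt 0.1 F [ 0.4 -0.1  0.6] gap 85.3 q6 -0.28
shift [  96.9 -161.9  -11.7] turn -0.0
```

Emit:
{"fn": "send_rows", "kwargs": {"rows": [[20,-33,-5,0],[45,-75,-10,0],[70,-120,-12,0],[90,-150,-12,0],[97,-162,-12,0],[97,-162,-12,0],[97,-162,-12,0],[97,-162,-12,0]]}}

```text
time: 38.67
ee_pos: [452.2, 96.5, 199.1]
eef_rot: [2.062, 2.369, 0.001]
force: [0.0, -0.4, 0.1]
finger_gap: 85.6
```

```bash
python3 - <<'E'
from h import *
o=[]
for n in("top","side"):
    p,d=viewer.capture(n);np.savez(n+"5.npz",p=p,d=d)
    for c,a,b in(('red',90,105),('purple',90,105),('blue',90,105),('yellow',115,135)): find(n,p,d,c,a,b,15)
    o.append(p[:,:,::-1])
a=cv2.resize(o[0][90:230,160:320],(400,350),interpolation=cv2.INTER_CUBIC);b=cv2.resize(o[1][90:230,220:380],(400,350),interpolation=cv2.INTER_CUBIC)
cv2.imwrite('pics/end.png',np.hstack([a,b]))
z=np.load('top0.npz')['p'];print('bystander diff',[(k,int(np.abs(z[y0:y1,x0:x1].astype(int)-o[0][y0:y1,x0:x1,::-1]).mean())) for k,x0,y0,x1,y1 in(('bottle',105,140,135,168),('tape',256,106,286,135),('box',358,134,413,176))])
E
```

```text
top red pix 241 164 N 56 rect cx cy w h longang [607.7  32.1  39.   75.8  65.7] mean [607.9  34.8  95.7] z [ 91.3  95.6 100. ]
top purple pix 206 167 N 325 rect cx cy w h longang [609.7 117.9  48.2  65.8 -82.2] mean [609.2 117.7  96.3] z [ 92.1  96.3 100.5]
top blue pix 275 157 N 346 rect cx cy w h longang [635.9 -69.3  50.9  66.3 -80.3] mean [636.5 -69.7  96.4] z [92.2 96.5 99.5]
top yellow pix 241 160 N 245 rect cx cy w h longang [622.5  23.5  39.6  59.5 -82.8] mean [621.7  21.  126.2] z [121.2 126.5 130.1]
side red pix 285 165 N 76 rect cx cy w h longang [612.9  10.6  40.6  74.4 -45.3] mean [615.2   8.4  95.3] z [90.7 96.3 99.7]
side purple pix 265 141 N 278 rect cx cy w h longang [610.6 113.9  45.8  64.9 -83.2] mean [611.  112.3  96.7] z [ 91.5  97.1 100.1]
side blue pix 306 186 N 376 rect cx cy w h longang [638.7 -70.6  47.3  67.9 -81.4] mean [637.  -73.1  96.5] z [ 91.4  97.1 100. ]
side yellow pix 285 156 N 253 rect cx cy w h longang [624.6  20.4  39.3  59.4 -81.7] mean [622.1  14.3 126. ] z [116.6 127.2 130.6]
bystander diff [('bottle', 4), ('tape', 16), ('box', 13)]
```

View pics/end.png

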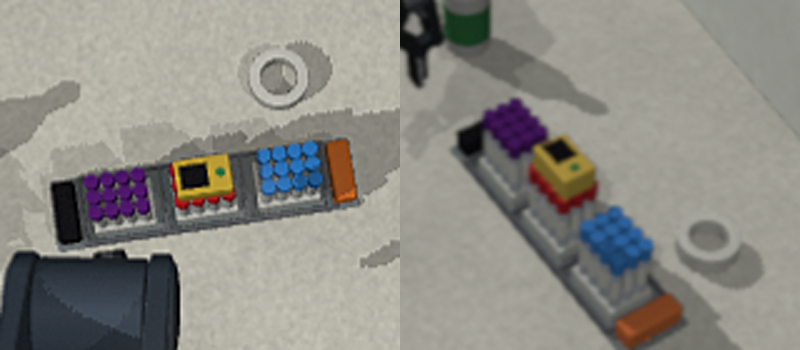

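The logger lies flat, screen up, on the red caps at (203,178) in the left crop. Its centre (623.5, 22) is about 2 mm from red's (624, 23.5). The tape at (278,78) and the bottle are where they were.

```bash
python3 -c "
from rig import workorder
print(workorder.finish_job())"
```

```text
the job is handed in; nothing more can be done
None
```

I loaded the racks blue next to the orange block, red in the middle and purple next to the black block. I then laid the logger screen up on the red caps, backed the arm off and handed the job in at about 39 s of the 141 s allowed.

- **Racks:** in the last pictures, both cameras put blue and purple within about 3 mm of their bay centres, and red read the same before the logger covered it. Cap tops are at about 96 mm, which means flat on the 6 mm floors. Each rack is within about 2° of the row, except that the side camera's readings of purple were up to about 3° off.
- **Logger:** its top is at about 126 mm and its centre is about 2 mm from the red rack's centre.
- **Camera disagreement:** the two cameras differ by about 2–4 mm on the same object, so I used their average.
- **Bystanders:** the bottle region looks unchanged. The pixel-difference check was higher for the tape (16) and the box (13) than for the bottle (4). I put that down to moved arm shadows: the tape looked unmoved in the last picture, but I did not re-measure either one or look at the box again.

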